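# Hook a ware-board bracket into a slotted upright

### The job

Pick up the grey shelf bracket and hang it in the top two slots of the upright: push both hook tabs right through the slots from the front until the back plate meets the face, then press the bracket down until it is fully home and the ball catch behind the upper hook has given way. Be gentle - feel for the slots rather than ramming the upright - leave the mug, tape roll and timer where they are, and let go of the bracket when it hangs.

Things in the scene. Friction and masses are not known exactly. Their poses are not given: they have to be found in the camera images.
- bracket: Loose grey metal shelf bracket, 0.2 to 0.33 kg, standing on its flat arm. Origin: underside, mid width, in the plane of the back plate's rear face; z up, x the way the hooks point (into the upright when hung), y across. Arm 44 wide, 6 thick, x -2 to -104 mm, with a 16 mm lip at its end; back plate 32 wide, 5 thick, 104 high. A sloping brace 10 thick joins arm and grip bar.
- grip (a point): Place to grip, across the bracket's y, from above: in the level grip bar near the top of the bracket, 14 mm wide, 24 high (z 70 to 94 mm in the bracket's frame, x -69 to -3). This point is at x -35, y 0, z 78 mm in the bracket's frame; axes as the bracket's.
- upper_tab (a point): Rear end of the upper hook tab at the height of its neck's underside: x 11.5, y 0, z 85 mm in the bracket's frame. Each tab is 7 wide: a neck 6 high, and at its end a tongue 5 thick (x 6.5 to 11.5) hanging 12 mm below the neck's underside, tip round; so 18 high in all (z 73 to 91). The lower tab is the same, 50 mm further down.
- post: Upright fixed to the table: wooden foot 160 x 140 x 16 mm (x -55 to 105), steel column 210 high, in front a slotted channel 40 wide, top 166 to 206 high. Origin: foot's underside below the middle of the slotted face, which is the plane x = 0, looking to -x; z up. Face 4 thick, 20 clear behind. Contact forces of bracket on upright, summed, must stay under 40 N: push with 15 N at most.
- drawn_slot (a point): Middle of the top slot's bottom edge AS DRAWN: x 0, y 0, z 150 mm on the upright. Slots 12 wide, 22 high, bottom edges at 150, 100, 50. The channel is clamped by hand, so really all slots stand up to 20 mm higher or lower (unreported: feel or look). Tabs enter with bracket origin at z 77 to 81 plus that error; home is 65 plus it. Blocked tabs stop it at x = -11.5; hung play 2.5 mm.
- catch (a joint): Sprung ball behind the top slot, in m: 0 at rest, grows as the upper tongue pushes it back (spring 4.2 N at rest, 6 N at 3 mm). The tongue meets it 9 to 10 mm above home; the bracket's weight does not pass it, a downward push of some 6 to 12 N does. About 0.003 (up to 0.0055) when the bracket is home, under 0.0005 with no hook there.
- tape_roll: Loose roll of tan tape lying flat, 102 mm across, 24 high; origin at the centre of its underside. Bystander.
- tea_mug: Loose green and white mug with a handle, 86 x 117 x 99 mm; origin at the centre of its underside. Bystander.
- kitchen_timer: Loose round red and white kitchen timer, 67 mm across, 44 high; origin at the centre of its underside. Bystander.
Things that resemble listed ones, but are neither listed nor needed, are in the scene too. What is shaped like the bracket but yellow is not meant.

How it is judged:
By the outcome, as a careful person would: the job done as asked, in the order asked, and still so for the second after the job is handed in, with the robot touching nothing.
It also fails if it takes over 64 s, if anything falls off the work surface, if the arm or the gripper's body presses on something with over 40 N, if the wrist force passes 120 N, or if a joint passes its speed limit or range.

### The arm

A 6-joint arm with a two-finger parallel gripper is mounted at the origin on the work surface; the furniture and walls round the work are solid. World frame = base frame: x ahead of the robot, y to its left, z up, the work surface at z = 0. Lengths are in m, angles in rad, forces in N, time in s.
With the tool pointing down it reaches from about 0.275 to 0.825 m from the base axis. Payload 5.2 kg.
Tool frame: the origin (TCP) lies at the very end of the fingers, on their centre line; the grasp point (between the pads) lies ctrl.grasp_offset behind it (ctrl.grasp_offset is the distance from the TCP to the grasp point, in m); z points along the fingers, y is the line along which they close (so a half turn about z gives the same grasp; the last joint's range is limited). The gripper opens to 93 mm and grips with 3 to 60 N. Pads are 15 mm wide; open, the fingers measure 128 mm over their backs; the gripper's body (75 mm by 188 mm) begins 65 mm behind the grasp point.
Start: joints at [1.139, 0.259, 1.535, -0, 1.348, -0.203], TCP at [0.125, 0.536, 0.219] pointing down, gripper open.
Joint ranges: [-3.14, 3.14], [-0.91, 2.08], [0.19, 2.58], [-1.22, 4.36], [0.22, 2.71], [-3.12, 3.12]. Speed limits (rad/s): [2.57, 2.57, 3.14, 3.14, 3.14, 3.14].

### API

Orientations are given as a rotation vector (axis times angle).
In Python, from bench import ctrl gives the robot as it stands.
- The arm moves only by the tool move_arm, never from a script. Its argument "targets" is text: rows parted by semicolons, each of 7 numbers parted by spaces: the opening, from 0 (shut) to 1 (fully open), then the shift along the world's x, y, z in units of 50 mm (1.0 is 50 mm), then the turn, a rotation vector about the world's x, y, z in rad. A call has exactly 10 rows; each row is the pose to reach, as a shift and turn from the pose commanded when the call began; what a row does not reach only later rows make up. A row lasts 1/8 s, in which the tool goes at most 62.5 mm and 10.7 degrees, less where a joint would pass 70% of its speed; a pose out of reach is approached as far as the arm can. A call with a gripper value outside its range is refused whole. The fingers move at their own pace and stop on an object; "newtons" is the grip in N (left out, the last holds). Time passes only in rows, so rows that repeat a pose let the fingers close, or fill a call up. It gives the time, the measured TCP pose, the force, the opening and the grip force at its end, in the units of the state.
- ctrl.state(): the state, without advancing time (a new reading comes with each control period).
- ctrl.snapshot(name): name is "side" or "top"; returns a dict with "pixels" (400x640x3 uint8, red, green, blue), "range_z" (400x640 float32, m along the optical axis (not along the pixel's ray), 0 where there is no reading), "fx", "fy", "cx", "cy" (pixels), "k1" (the pictures are not rectified: a ray, as slopes to the right and down, at radius r is drawn at 1 + k1 r^2 times it, then the intrinsics apply), "rvec" (rotation vector, rad) and "tvec" (3), from world to camera coordinates, as OpenCV has them. Camera axes: x right, y down, z forward; pixel columns grow to the right and rows downward; lengths in m; the calibration is good to about 2 mm. A picture is of the moment at which its call begins.
- ctrl.sign_off(): hands the job in; it is judged then, once.
The state is a dict: "time": time; "q": joint angles; "dq": joint speeds; "joint_torque": joint torques, N m; "tcp_pos": TCP position; "eef_rot": TCP orientation; "contact_force": force on the tool from outside, world axes, zero at the start; "moment": the same for the moment, N m; "finger_gap": finger opening in m; "finger_force": force on a finger pad.
Only numpy, scipy, OpenCV 4.12 (cv2) and the standard library are available. Lean on these libraries where they do the work, as an engineer would, in place of code of your own. Each camera call takes 0.05 s, during which the arm holds its last target. There are 200 camera calls.

## Working session

There is one attempt and no reset: what is moved stays moved. The work goes in short steps, Python scripts to look and compute and a tool call to move; the robot and the scene stay as the last step left them, time stands still between calls to the robot, and variables do not carry over. Pictures are saved under pics/ and viewed, at most 10 in all, crops included, and the job is handed in when it is done.

Besides the shell and the picture viewer there is one more tool, called after "Call:" as a command line: name --argument value ..., lists and objects as JSON in quotes. move_arm: Moves the arm, as the interface text tells. Its arguments: {"type":"object","properties":{"targets":{"type":"string"},"newtons":{"type":"number"}},"required":["targets"]}

```bash
ls; mkdir -p pics
cat > h.py <<'E'
import numpy as np, cv2
from scipy.spatial.transform import Rotation as R
from bench import ctrl
def snap(n,save=None):
    s=ctrl.snapshot(n)
    if save: cv2.imwrite('pics/'+save,s['pixels'][:,:,::-1])
    return s
def cloud(s):
    h,w=s['range_z'].shape
    u,v=np.meshgrid(np.arange(w),np.arange(h))
    K=np.array([[s['fx'],0,s['cx']],[0,s['fy'],s['cy']],[0,0,1.]])
    p=cv2.undistortPoints(np.stack([u,v],-1).reshape(-1,1,2).astype(float),K,np.array([s['k1'],0,0,0.])).reshape(h,w,2)
    z=s['range_z'].astype(float)
    c=np.dstack([p[...,0]*z,p[...,1]*z,z])
    Rm=R.from_rotvec(np.ravel(s['rvec'])).as_matrix()
    P=(c-np.ravel(s['tvec']))@Rm
    P[z==0]=np.nan
    return P
def cam(s):
    Rm=R.from_rotvec(np.ravel(s['rvec'])).as_matrix()
    return -Rm.T@np.ravel(s['tvec']),Rm[2]
E
python3 - <<'E'
from h import *
for n in('side','top'):
    s=snap(n,n+'0.png'); print(n,cam(s),s['fx'],s['k1'])
    np.savez(n+'0.npz',P=cloud(s),rgb=s['pixels'])
print(ctrl.state(),ctrl.grasp_offset)
E
```

```text
pics
side (array([ 0.57246532, -1.0148997 ,  0.91802248]), array([-0.02602863,  0.76541443, -0.64301109])) 401.358901406576 0.006133590418994365
top (array([ 0.38546905, -0.1010431 ,  1.35183825]), array([ 0.13054621,  0.02229764, -0.99119146])) 377.6352223156948 0.0260204897551348
{'time': 0.1, 'q': array([ 1.13920656e+00,  2.59251323e-01,  1.53597993e+00,  1.56128539e-05,
        1.34795839e+00, -2.02791230e-01]), 'dq': array([ 0.00056341, -0.00191182, -0.00088212,  0.00154755,  0.00050262,
        0.00121435]), 'joint_torque': array([ 6.19176426e-04, -4.38215876e+01, -2.84643942e+01,  7.20317010e-02,
        3.62291210e-02, -2.66377504e-05]), 'tcp_pos': array([0.12450572, 0.53522871, 0.21790841]), 'eef_rot': array([-3.58559287e-01, -3.12054702e+00,  2.37556127e-03]), 'contact_force': array([ 0.32041101,  0.35639182, -0.23356532]), 'moment': array([-0.00943187,  0.10323636, -0.00284037]), 'finger_force': 0.0, 'finger_gap': 0.09265700569760948} 0.0188
```

View pics/side0.png

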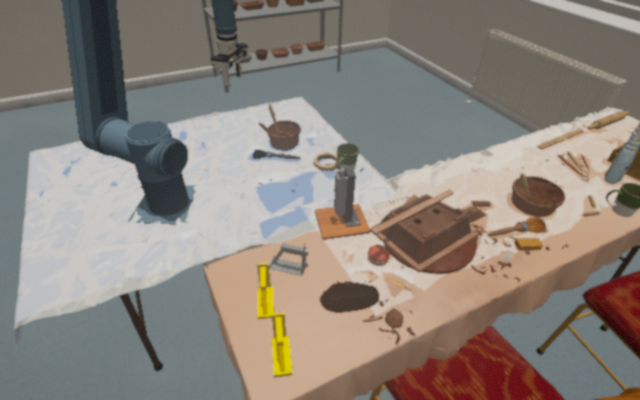

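View pics/top0.png

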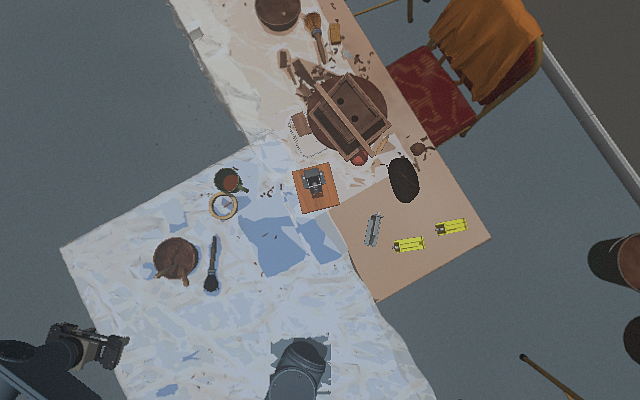

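The side view shows the grey bracket at about (290,260) and the upright on its brown foot at (343,205). In the top view they are at (372,230) and (316,185). The mug, tape roll and timer are at (228,180), (223,207) and (359,158) in the top view. The yellow brackets are decoys.

Run:
```python
from h import *
a=cv2.imread('pics/top0.png');b=cv2.imread('pics/side0.png')
c1=cv2.resize(a[150:260,285:395],(396,396),interpolation=cv2.INTER_CUBIC)
c2=cv2.resize(b[150:282,262:372],(396,475),interpolation=cv2.INTER_CUBIC)
o=np.zeros((475,800,3),np.uint8);o[:396,:396]=c1;o[:,402:798]=c2
cv2.imwrite('pics/crop0.png',o)
for n,(r0,r1,c0,c1) in {'top':(200,255,355,390),'side':(235,280,262,315)}.items():
    d=np.load(n+'0.npz');P=d['P'][r0:r1,c0:c1];g=d['rgb'][r0:r1,c0:c1].astype(int)
    m=(g.max(2)-g.min(2)<40)&(P[...,2]>0.012)
    Q=P[m];print(n,'bracket',len(Q),np.nanmin(Q,0),np.nanmax(Q,0))
    for lo,hi in((.012,.05),(.05,.08),(.08,.12)):
        q=Q[(Q[:,2]>lo)&(Q[:,2]<hi)]
        if len(q)>5:
            rc=cv2.minAreaRect((q[:,:2]*1000).astype(np.float32)); print(lo,len(q),q.mean(0).round(4),rc,np.percentile(q[:,2],[5,50,95]))
for n,(r0,r1,c0,c1) in {'top':(150,220,285,345),'side':(150,240,310,372)}.items():
    d=np.load(n+'0.npz');P=d['P'][r0:r1,c0:c1];g=d['rgb'][r0:r1,c0:c1].astype(int)
    hsv=cv2.cvtColor(d['rgb'][r0:r1,c0:c1],cv2.COLOR_RGB2HSV)
    wood=(hsv[...,1]>110)&(hsv[...,0]<20)&(P[...,2]<.04)&(P[...,2]>.006)
    q=P[wood];print(n,'foot',len(q),cv2.minAreaRect((q[:,:2]*1000).astype(np.float32)),np.median(q[:,2]))
    for lo,hi in((.05,.14),(.14,.19),(.19,.203),(.203,.23)):
        q=P[(P[...,2]>lo)&(P[...,2]<hi)]
        if len(q)>5: print(lo,len(q),q.mean(0).round(4),cv2.minAreaRect((q[:,:2]*1000).astype(np.float32)),np.percentile(q[:,2],[5,50,95]).round(4))
```

```text
top bracket 200 [ 0.38466607 -0.28540994  0.01209889] [ 0.49830378 -0.21803169  0.10895618]
0.012 55 [ 0.4176 -0.2415  0.0226] ((440.67333984375, -255.5935516357422), (55.64018249511719, 113.98291015625), 78.6758041381836) [0.01234448 0.01790513 0.04311199]
0.05 27 [ 0.4368 -0.244   0.0646] ((447.1413879394531, -243.4287872314453), (29.180320739746094, 80.77192687988281), 71.26903533935547) [0.05199143 0.06644458 0.0769437 ]
0.08 118 [ 0.4603 -0.2519  0.0952] ((458.91143798828125, -255.66783142089844), (31.501066207885742, 77.67142486572266), 87.22848510742188) [0.0863859  0.09479036 0.10539129]
side bracket 387 [ 0.38642833 -0.27282762  0.01207895] [ 0.49829735 -0.21587     0.10692705]
0.012 108 [ 0.4458 -0.2506  0.0309] ((443.80462646484375, -245.3382568359375), (41.46866989135742, 112.59963989257812), 80.24481964111328) [0.01326409 0.03214194 0.04770184]
0.05 82 [ 0.4554 -0.2536  0.0686] ((452.2157287597656, -255.7398223876953), (27.521318435668945, 85.78214263916016), 88.79739379882812) [0.05215549 0.07221333 0.07944852]
0.08 197 [ 0.4618 -0.2536  0.0919] ((459.9287109375, -254.3
[... 948 characters left out ...]
5938, 133.90432739257812), 14.579649925231934) 0.0169782030977902
0.05 751 [0.5979 0.0671 0.0872] ((606.3571166992188, 68.06973266601562), (107.2757339477539, 462.2496337890625), 5.189957618713379) [0.0551 0.0844 0.131 ]
0.14 303 [ 0.5931 -0.059   0.1663] ((632.5433959960938, -120.53893280029297), (51.6544303894043, 231.0596466064453), 30.417346954345703) [0.1418 0.1673 0.1887]
0.19 111 [ 0.5902 -0.0494  0.1972] ((592.9915161132812, -43.324222564697266), (55.257198333740234, 48.70983123779297), 17.307435989379883) [0.1909 0.1979 0.2026]
0.203 111 [ 0.6025 -0.0437  0.2094] ((593.270263671875, -44.7408561706543), (54.29046630859375, 46.24696350097656), 19.07878303527832) [0.2039 0.2102 0.213 ]
```

View pics/crop0.png

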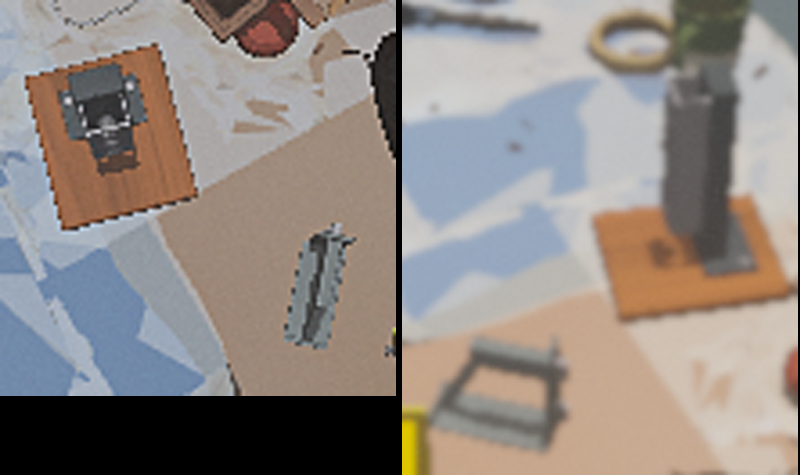

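The crop shows the post's slotted channel facing the robot, with its foot yawed about 14°. The bracket's hooks point to its far end in the top view (crop 340,235). Next I'll refine the bracket pose and the channel top.

Run:
```python
from h import *
for n,(r0,r1,c0,c1) in {'top':(200,255,355,390),'side':(235,280,262,315)}.items():
    d=np.load(n+'0.npz');P=d['P'][r0:r1,c0:c1];g=d['rgb'][r0:r1,c0:c1].astype(int)
    Q=P[(g.max(2)-g.min(2)<40)&(P[...,2]>0.012)]
    q=Q[(Q[:,2]>.084)&(Q[:,2]<.098)]
    vx,vy,x0,y0=cv2.fitLine((q[:,:2]*1000).astype(np.float32),cv2.DIST_HUBER,0,.01,.01).ravel()
    t=np.array([vx,vy])*np.sign(vx); s=(q[:,:2]*1000-[x0,y0])@t
    w=(q[:,:2]*1000-[x0,y0])@[-t[1],t[0]]
    print(n,'bar yaw',np.degrees(np.arctan2(t[1],t[0])),'pt',x0,y0,'s',s.min(),s.max(),'w',np.percentile(w,[2,50,98]))
    b=[x0,y0]+np.outer([s.min(),s.max()],t);print(b)
    hist=np.histogram(q[:,2],8);print(hist)
    al=(Q[:,:2]*1000-[x0,y0])@t
    for z0 in(.012,.03,.05,.07,.08,.09,.099):
        k=(Q[:,2]>=z0)&(Q[:,2]<z0+.01)
        if k.sum():print(z0,k.sum(),np.round([al[k].min(),al[k].max()],1), np.round([((Q[k,:2]*1000-[x0,y0])@[-t[1],t[0]]).min(),((Q[k,:2]*1000-[x0,y0])@[-t[1],t[0]]).max()],1))
for n,(r0,r1,c0,c1) in {'top':(150,220,285,345),'side':(150,240,310,372)}.items():
    P=np.load(n+'0.npz')['P'][r0:r1,c0:c1].reshape(-1,3)
    a=np.radians(14.5);t=np.array([np.cos(a),np.sin(a)]);o=np.array([.5665,-.051])
    L=(P[:,:2]-o)@t*1000;W=(P[:,:2]-o)@[-t[1],t[0]]*1000
    k=(abs(W)<24)&(L>-8)&(L<22)&(P[:,2]>.03)
    print(n,'face',np.percentile(L[k],[2,10,50]),'W',np.percentile(W[k],[1,99]),'z top',np.sort(P[k,2])[-25:].round(4))
    k&=(L<4);print('front z',np.sort(P[k,2])[-12:].round(4),L[k].mean(),W[k].min(),W[k].max())
s=ctrl.state();m=R.from_rotvec(s['eef_rot']).as_matrix();print(m)
```

```text
top bar yaw -11.413455 pt 457.47867 -251.4268 s -38.072749846517574 41.331634809715716 w [-7.49055636  0.00866844  6.75282444]
[[ 420.15881733 -243.89268079]
 [ 497.99295873 -259.60581912]]
(array([ 4,  2,  8,  7, 11, 21, 20, 20]), array([0.08470563, 0.08636282, 0.08802001, 0.08967719, 0.09133438,
       0.09299157, 0.09464875, 0.09630594, 0.09796313]))
0.012 36 [-72.7  25.1] [-35.2  20.5]
0.03 7 [-60.9  41.3] [-4.7  4.7]
0.05 12 [-53.3  30.2] [-13.7  15.1]
0.07 12 [-40.9  26. ] [-3.3 12.7]
0.08 17 [-32.   41.3] [-12.3   7.3]
0.09 85 [-38.1  34.5] [-14.4  15.8]
0.099 20 [-31.2  30.7] [-15.8  14. ]
side bar yaw -11.283662 pt 458.39618 -253.33582 s -37.253166168051564 40.88625562111437 w [-9.44777505e+00 -2.05024360e-03  1.03702004e+01]
[[ 421.86309767 -246.04661798]
 [ 498.49212442 -261.33588686]]
(array([ 9, 14, 12, 11, 15, 37, 42, 11]), array([0.08412011, 0.0858361 , 0.08755208, 0.08926807, 0.09098405,
       0.09270004, 0.09441602, 0.09613201, 0.09784799]))
0.012 32 [-72.5  29.9] [-17.2  24.3]
0.03 28 [-62.5  40.3] [-14.5  19.3]
0.05 20 [-50.2  29.8] [-11.4  16.6]
0.07 45 [-38.8  3
[... 405 characters left out ...]
0.2025 0.2025 0.2028 0.2033 0.2035 0.204  0.2041 0.2041 0.2053
 0.2062 0.2068] 0.7133088447113735 -19.882174875823704 19.04983266638639
side face [0.05779196 0.6187412  7.41939082] W [-20.37595167  22.38856489] z top [0.2011 0.2013 0.2016 0.2018 0.2019 0.2019 0.202  0.2024 0.2029 0.203
 0.203  0.2035 0.2035 0.2036 0.2038 0.2043 0.2043 0.2044 0.2045 0.2049
 0.2053 0.2053 0.2053 0.2054 0.208 ]
front z [0.2016 0.2019 0.203  0.2035 0.2043 0.2045 0.2049 0.2053 0.2053 0.2053
 0.2054 0.208 ] 1.2628706045254714 -19.56405841117797 23.293497262258725
[[-9.73938699e-01  2.26810372e-01 -6.81875475e-04]
 [ 2.26811148e-01  9.73937687e-01 -1.44417844e-03]
 [ 3.36549574e-04 -1.56119823e-03 -9.99998725e-01]]
```

Call:
move_arm --targets "0.5 0.46 -1.1 -0.04 0 0 0.003; 0.5 0.92 -2.2 -0.08 0 0 0.006; 0.5 1.38 -3.3 -0.12 0 0 0.009; 0.5 1.84 -4.4 -0.16 0 0 0.012; 0.5 2.3 -5.5 -0.2 0 0 0.015; 0.5 2.76 -6.6 -0.24 0 0 0.018; 0.5 3.22 -7.7 -0.28 0 0 0.021; 0.5 3.68 -8.8 -0.32 0 0 0.024; 0.5 4.14 -9.9 -0.36 0 0 0.027; 0.5 4.6 -11 -0.4 0 0 0.03" --newtons 30

```text
time: 1.35
tcp_pos: [0.355, -0.0163, 0.1987]
eef_rot: [0.313, 3.125, 0.0]
contact_force: [1.3, -0.8, 0.0]
finger_gap: 0.0466
finger_force: 0.0
```

Call:
move_arm --targets "0.5 0.4 -1 -0.2 0 0 0; 0.5 0.8 -2 -0.4 0 0 0; 0.5 1.2 -3 -0.6 0 0 0; 0.5 1.6 -4 -0.8 0 0 0; 0.5 1.95 -4.75 -1 0 0 0; 0.5 1.95 -4.75 -1.2 0 0 0; 0.5 1.95 -4.75 -1.7 0 0 0; 0.5 1.95 -4.75 -2.3 0 0 0; 0.5 1.95 -4.75 -2.8 0 0 0; 0.5 1.95 -4.75 -2.8 0 0 0"

```text
time: 2.6
tcp_pos: [0.4503, -0.2495, 0.0569]
eef_rot: [-0.31, -3.122, -0.005]
contact_force: [0.2, -0.3, -0.0]
finger_gap: 0.0464
finger_force: 0.0
```

Run:
```python
from h import *
s=ctrl.state();print(s['tcp_pos'],s['eef_rot'],s['contact_force'])
o=[]
for n,(r,c) in(('top',(200,345)),('side',(220,260))):
    a=snap(n)['pixels'][r:r+60,c:c+60,::-1];o.append(cv2.resize(a,(396,396),interpolation=cv2.INTER_CUBIC))
cv2.imwrite('pics/grasp.png',np.hstack(o))
```

```text
[ 0.45034848 -0.24950431  0.05685129] [-0.31041332 -3.12172892 -0.00521753] [ 0.15414895 -0.30724666 -0.01409367]
```

View pics/grasp.png

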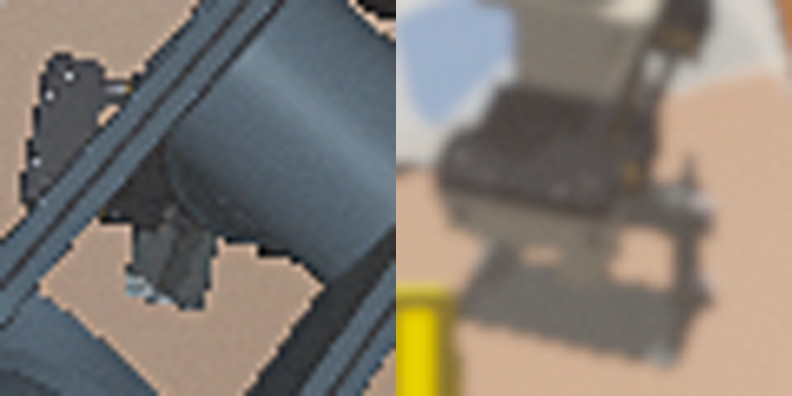

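The picture shows the fingers straddling the grip bar, with the bracket undisturbed and the hooks to the right at side-crop (700,210). Next: close the gripper and lift.

Call:
move_arm --targets "0 0 0 0 0 0 0; 0 0 0 0 0 0 0; 0 0 0 0 0 0 0; 0 0 0 0 0 0 0; 0 0 0 0 0 0 0; 0 0 0 0 0 0 0; 0 0 0 0.2 0 0 0; 0 0 0 0.6 0 0 0; 0 0 0 1.1 0 0 0; 0 0 0 1.6 0 0 0" --newtons 45

```text
time: 3.95
tcp_pos: [0.452, -0.2517, 0.1396]
eef_rot: [-0.312, -3.126, -0.0]
contact_force: [-0.0, 0.2, -2.7]
finger_gap: 0.0136
finger_force: 45.0
```

Call:
move_arm --targets "0 0.08 0.5 0.1 0 0 0.06; 0 0.16 1.1 0.2 0 0 0.15; 0 0.24 1.7 0.29 0 0 0.24; 0 0.32 2.3 0.29 0 0 0.34; 0 0.45 2.9 0.29 0 0 0.42; 0 0.55 3.3 0.29 0 0 0.452; 0 0.62 3.58 0.29 0 0 0.452; 0 0.62 3.58 0.29 0 0 0.452; 0 0.62 3.58 0.29 0 0 0.452; 0 0.62 3.58 0.29 0 0 0.452"

```text
time: 5.2
tcp_pos: [0.4831, -0.0736, 0.1531]
eef_rot: [0.395, -3.116, 0.0]
contact_force: [0.5, 0.2, -3.2]
finger_gap: 0.0135
finger_force: 45.0
```

Run:
```python
from h import *
st=ctrl.state();print(st['tcp_pos'],st['eef_rot'],st['contact_force'])
a=np.radians(14.5);t=np.array([np.cos(a),np.sin(a)]);nn=np.array([-t[1],t[0]])
o=np.array([.5665,-.051])
print('tcp L,W',(st['tcp_pos'][:2]-o)@t,(st['tcp_pos'][:2]-o)@nn)
s=snap('side','pre_side.png');P=cloud(s);np.savez('pre.npz',P=P,rgb=s['pixels'])
im=s['pixels'][150:245,270:380,::-1];cv2.imwrite('pics/pre.png',cv2.resize(im,None,fx=6,fy=6,interpolation=cv2.INTER_CUBIC))
L=(P[...,:2]-o)@t*1000;W=(P[...,:2]-o)@nn*1000;Z=P[...,2]*1000
for z0 in range(85,205,6):
    k=(Z>=z0)&(Z<z0+6)&(abs(W)<30)&(L>-150)&(L<8)
    if k.any(): 
        l=np.sort(L[k]); j=l[l<-8]; print(z0,k.sum(),'bracket L',(j.min().round(1),j.max().round(1)) if len(j) else '', 'post',np.sort(l[l>-8])[:3].round(1), 'W',W[k&(L<-8)].min().round(1) if len(j) else '',W[k&(L<-8)].max().round(1) if len(j) else '')
```

```text
[ 0.48311579 -0.07356417  0.15311815] [ 3.94916054e-01 -3.11646561e+00  2.53618486e-04] [ 0.47136408  0.15272279 -3.24108587]
tcp L,W -0.08637783766683721 -0.0009677070191372698
85 8 bracket L  post [-0.2  0.5  0.5] W  
91 11 bracket L (np.float64(-140.2), np.float64(-75.1)) post [0.1 0.1 1. ] W -19.8 -18.2
97 237 bracket L (np.float64(-149.5), np.float64(-52.0)) post [0.2 0.6 0.8] W -24.4 23.0
103 80 bracket L (np.float64(-149.9), np.float64(-52.2)) post [0.6 0.8 0.9] W -24.8 18.8
109 18 bracket L (np.float64(-149.5), np.float64(-52.1)) post [0.7 0.8 0.8] W -13.5 2.3
115 21 bracket L (np.float64(-147.0), np.float64(-51.6)) post [0.4 0.6 0.9] W -14.3 3.8
121 27 bracket L (np.float64(-147.0), np.float64(-40.6)) post [0.7 0.9 1.1] W -15.1 5.1
127 22 bracket L (np.float64(-142.5), np.float64(-40.3)) post [0.7 0.7 0.9] W -12.8 7.5
133 29 bracket L (np.float64(-139.5), np.float64(-39.8)) post [0.4 1.2 1.2] W -15.8 4.0
139 20 bracket L (np.float64(-136.6), np.float64(-54.5)) post [1.  1.1 1.5] W -12.5 6.9
145 19 bracket L (np.float64(-132.4), np.float64(-52.8)) post [0.8 0.9 0.9] W -15.6 6.0
151 25 bracket L (np.float64(-130.4), np.float64(-52.4)) post [0.  0.7 1. ] W -15.6 5.0
157 28 bracket L (np.float64(-126.8), np.float64(-53.3)) post [0.2 0.5 0.6] W -17.1 1.3
163 32 bracket L (np.float64(-123.7), np.float64(-52.7)) post [0.2 0.4 0.6] W -22.2 2.9
169 49 bracket L (np.float64(-120.1), np.float64(-41.2)) post [0.6 0.6 1.1] W -23.1 6.4
175 35 bracket L (np.float64(-119.2), np.float64(-53.0)) post [0.4 0.9 1. ] W -24.1 4.4
181 21 bracket L (np.float64(-119.3), np.float64(-78.5)) post [0.7 1.  1.1] W -24.2 7.5
187 19 bracket L (np.float64(-119.1), np.float64(-94.0)) post [0.2 0.7 0.9] W -26.8 3.3
193 7 bracket L  post [0.3 0.7 0.8] W  
199 18 bracket L  post [0.1 0.5 0.9] W
```

View pics/pre.png

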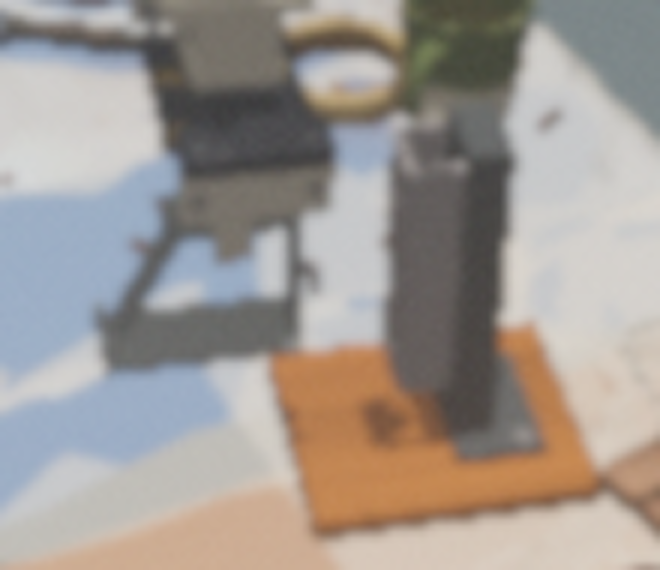

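The picture shows the bracket level in the gripper and squared to the face, with the hook tips about 40 mm short of the channel (crop 310,280 against 390,280). I'll approach and feel for the slots.

Call:
move_arm --targets "0 0.25 0.08 0 0 0 0; 0 0.48 0.14 0 0 0 0; 0 0.66 0.185 0 0 0 0; 0 0.69 0.195 0 0 0 0; 0 0.715 0.2 0 0 0 0; 0 0.74 0.208 0 0 0 0; 0 0.765 0.215 0 0 0 0; 0 0.79 0.222 0 0 0 0; 0 0.815 0.228 0 0 0 0; 0 0.84 0.234 0 0 0 0"

```text
time: 6.5
tcp_pos: [0.5253, -0.0611, 0.1532]
eef_rot: [-0.397, 3.116, -0.0]
contact_force: [0.3, -0.9, -2.5]
finger_gap: 0.014
finger_force: 45.0
```

```bash
cat > st.py <<'E'
from h import *
st=ctrl.state();a=np.radians(14.5);t=np.array([np.cos(a),np.sin(a)]);nn=np.array([-t[1],t[0]]);o=np.array([.5665,-.051])
p=st['tcp_pos'];f=st['contact_force']
print('L %.1f W %.1f z %.1f mm'%((p[:2]-o)@t*1e3,(p[:2]-o)@nn*1e3,p[2]*1e3),'F',(f[:2]@t).round(1),(f[:2]@nn).round(1),f[2].round(1),'M',st['moment'].round(2),'t',st['time'],'rot',st['eef_rot'].round(3))
E
python3 st.py
```

```text
L -42.4 W 0.5 z 153.2 mm F 0.1 -1.0 -2.5 M [ 0.08  0.01 -0.02] t 6.5 rot [-0.397  3.116 -0.   ]
```

Call:
move_arm --targets "0 0.02 0.005 0 0 0 0; 0 0.04 0.01 0 0 0 0; 0 0.055 0.014 0 0 0 0; 0 0.07 0.018 0 0 0 0; 0 0.085 0.022 0 0 0 0; 0 0.1 0.025 0 0 0 0; 0 0.11 0.028 0 0 0 0; 0 0.12 0.03 0 0 0 0; 0 0.12 0.03 0 0 0 0; 0 0.12 0.03 0 0 0 0"

```text
time: 7.75
tcp_pos: [0.5312, -0.0596, 0.1532]
eef_rot: [0.397, -3.116, -0.0]
contact_force: [-0.4, -0.2, -3.1]
finger_gap: 0.0139
finger_force: 45.0
```

```bash
python3 st.py
```

```text
L -36.3 W 0.5 z 153.2 mm F -0.4 -0.0 -3.1 M [ 0.07  0.   -0.01] t 7.75 rot [ 0.397 -3.116 -0.   ]
```

Call:
move_arm --targets "0 0.01 0.0025 0 0 0 0; 0 0.02 0.005 0 0 0 0; 0 0.03 0.0075 0 0 0 0; 0 0.04 0.01 0 0 0 0; 0 0.05 0.0125 0 0 0 0; 0 0.055 0.014 0 0 0 0; 0 0.06 0.015 0 0 0 0; 0 0.065 0.016 0 0 0 0; 0 0.065 0.016 0 0 0 0; 0 0.065 0.016 0 0 0 0"

```text
time: 9.0
tcp_pos: [0.5322, -0.0595, 0.1531]
eef_rot: [0.396, -3.112, 0.001]
contact_force: [-9.8, -4.2, 2.6]
finger_gap: 0.0137
finger_force: 45.0
```

```bash
python3 st.py
```

```text
L -35.4 W 0.4 z 153.1 mm F -10.6 -1.6 2.6 M [-0.45  1.31  0.08] t 9.0 rot [ 3.960e-01 -3.112e+00  1.000e-03]
```

Call:
move_arm --targets "0 -0.015 -0.004 0 0 0 0; 0 -0.025 -0.006 0 0 0 0; 0 -0.025 -0.006 -0.01 0 0 0; 0 -0.025 -0.006 -0.02 0 0 0; 0 -0.025 -0.006 -0.03 0 0 0; 0 -0.025 -0.006 -0.04 0 0 0; 0 -0.025 -0.006 -0.05 0 0 0; 0 -0.025 -0.006 -0.06 0 0 0; 0 -0.025 -0.006 -0.07 0 0 0; 0 -0.025 -0.006 -0.08 0 0 0"

```text
time: 10.25
tcp_pos: [0.5321, -0.0592, 0.1493]
eef_rot: [0.397, -3.114, -0.0]
contact_force: [-6.6, -1.0, 3.5]
finger_gap: 0.0139
finger_force: 45.0
```

```bash
python3 st.py
python3 - <<'E'
from h import *
a=np.radians(14.5);t=np.array([np.cos(a),np.sin(a)]);nn=np.array([-t[1],t[0]]);o=np.array([.5665,-.051])
s=snap('side');P=cloud(s);im=s['pixels'][150:245,290:380,::-1];cv2.imwrite('pics/ins.png',cv2.resize(im,None,fx=6,fy=6,interpolation=cv2.INTER_CUBIC))
E
```

```text
L -35.3 W 0.6 z 149.3 mm F -6.7 0.7 3.5 M [-0.05  0.9   0.08] t 10.25 rot [ 0.397 -3.114 -0.   ]
```

View pics/ins.png

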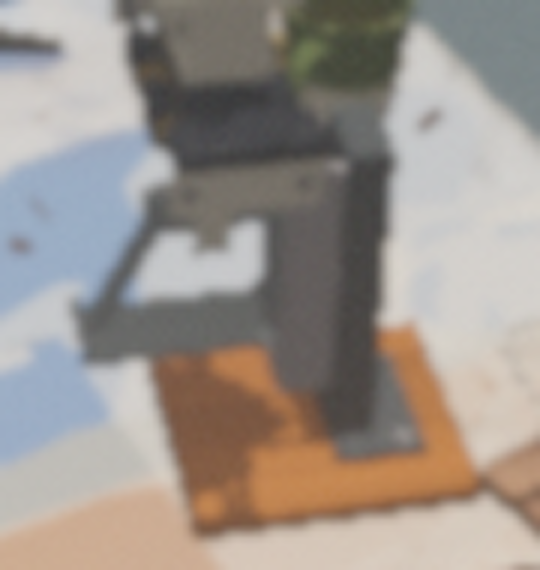

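The view shows the back plate flush on the channel (crop 270,250) with the tabs inside. Now I'll press down.

Call:
move_arm --targets "0 -0.015 -0.004 0 0 0 0; 0 -0.02 -0.005 -0.01 0 0 0; 0 -0.02 -0.005 -0.02 0 0 0; 0 -0.02 -0.005 -0.03 0 0 0; 0 -0.02 -0.005 -0.04 0 0 0; 0 -0.02 -0.005 -0.05 0 0 0; 0 -0.02 -0.005 -0.06 0 0 0; 0 -0.02 -0.005 -0.07 0 0 0; 0 -0.02 -0.005 -0.08 0 0 0; 0 -0.02 -0.005 -0.08 0 0 0"

```text
time: 11.55
tcp_pos: [0.532, -0.0598, 0.1455]
eef_rot: [0.396, -3.116, 0.001]
contact_force: [-5.7, -1.7, 4.1]
finger_gap: 0.0138
finger_force: 45.0
```

```bash
python3 st.py
```

```text
L -35.6 W 0.1 z 145.5 mm F -5.9 -0.2 4.1 M [-0.21  0.7  -0.  ] t 11.55 rot [ 3.960e-01 -3.116e+00  1.000e-03]
```

Call:
move_arm --targets "0 0 0 -0.01 0 0 0; 0 0 0 -0.02 0 0 0; 0 0 0 -0.03 0 0 0; 0 0 0 -0.04 0 0 0; 0 0 0 -0.05 0 0 0; 0 0 0 -0.06 0 0 0; 0 0 0 -0.07 0 0 0; 0 0 0 -0.08 0 0 0; 0 0 0 -0.08 0 0 0; 0 0 0 -0.08 0 0 0"

```text
time: 12.8
tcp_pos: [0.5307, -0.0595, 0.1402]
eef_rot: [0.396, -3.113, -0.001]
contact_force: [-5.7, -2.2, -1.2]
finger_gap: 0.0134
finger_force: 45.0
```

```bash
python3 st.py
```

```text
L -36.8 W 0.8 z 140.2 mm F -6.1 -0.7 -1.2 M [-0.26  0.98 -0.01] t 12.8 rot [ 3.960e-01 -3.113e+00 -1.000e-03]
```

Call:
move_arm --targets "0 0 0 -0.01 0 0 0; 0 0 0 -0.02 0 0 0; 0 0 0 -0.03 0 0 0; 0 0 0 -0.04 0 0 0; 0 0 0 -0.05 0 0 0; 0 0 0 -0.06 0 0 0; 0 0 0 -0.06 0 0 0; 0 0 0 -0.06 0 0 0; 0 0 0 -0.06 0 0 0; 0 0 0 -0.06 0 0 0"

```text
time: 14.05
tcp_pos: [0.5309, -0.0596, 0.1395]
eef_rot: [0.397, -3.114, 0.001]
contact_force: [-12.0, -0.3, 12.8]
finger_gap: 0.0135
finger_force: 45.0
```

```bash
python3 st.py
```

```text
L -36.6 W 0.5 z 139.5 mm F -11.7 2.7 12.8 M [0.02 1.54 0.08] t 14.05 rot [ 3.970e-01 -3.114e+00  1.000e-03]
```

Call:
move_arm --targets "0 -0.02 -0.005 -0.01 0 0 0; 0 -0.02 -0.005 -0.01 0 0 0; 0.1 -0.02 -0.005 0 0 0 0; 0.25 -0.02 -0.005 0.02 0 0 0; 0.4 -0.02 -0.005 0.02 0 0 0; 0.5 -0.02 -0.005 0.02 0 0 0; 0.5 -0.02 -0.005 0.02 0 0 0; 0.5 -0.02 -0.005 0.02 0 0 0; 0.5 -0.02 -0.005 0.02 0 0 0; 0.5 -0.02 -0.005 0.02 0 0 0"

```text
time: 15.3
tcp_pos: [0.5312, -0.0596, 0.1391]
eef_rot: [0.397, -3.116, -0.0]
contact_force: [-0.6, -0.5, 1.0]
finger_gap: 0.0464
finger_force: 0.0
```

```bash
python3 st.py
python3 - <<'E'
from h import *
s=snap('side');im=s['pixels'][150:245,290:380,::-1];cv2.imwrite('pics/rel.png',cv2.resize(im,None,fx=6,fy=6,interpolation=cv2.INTER_CUBIC))
E
```

```text
L -36.3 W 0.5 z 139.1 mm F -0.7 -0.3 1.0 M [0.01 0.04 0.  ] t 15.3 rot [ 0.397 -3.116 -0.   ]
```

View pics/rel.png

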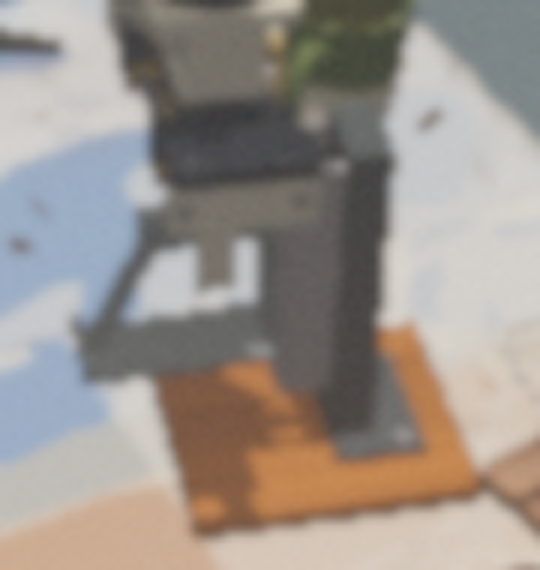

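The bracket hangs against the channel, and the open fingers straddle its bar without touching it. Now I'll withdraw straight up.

Call:
move_arm --targets "0.5 0 0 0.1 0 0 0; 0.5 0 0 0.3 0 0 0; 0.5 0 0 0.7 0 0 0; 0.5 0 0 1.2 0 0 0; 0.5 -0.3 -0.1 1.8 0 0 0; 0.5 -0.9 -0.3 2.4 0 0 0; 0.5 -1.8 -0.5 3 0 0 0; 0.5 -2.6 -0.7 3 0 0 0; 0.5 -3 -0.8 3 0 0 0; 0.5 -3 -0.8 3 0 0 0"

```text
time: 16.6
tcp_pos: [0.3808, -0.0998, 0.2897]
eef_rot: [-0.394, 3.116, -0.001]
contact_force: [0.0, 1.3, -0.1]
finger_gap: 0.0464
finger_force: 0.0
```

```bash
python3 st.py
python3 - <<'E'
from h import *
a=np.radians(14.5);t=np.array([np.cos(a),np.sin(a)]);nn=np.array([-t[1],t[0]]);o=np.array([.5665,-.051])
s=snap('side','end_side.png');u=snap('top')
A=cv2.resize(s['pixels'][150:240,285:375,::-1],(396,396),interpolation=cv2.INTER_CUBIC)
B=cv2.resize(u['pixels'][150:240,275:365,::-1],(396,396),interpolation=cv2.INTER_CUBIC)
cv2.imwrite('pics/end.png',np.hstack([A,B]))
for q in(s,u):
    P=cloud(q);L=(P[...,:2]-o)@t*1000;W=(P[...,:2]-o)@nn*1000;Z=P[...,2]*1000
    k=(L>-70)&(L<-10)&(abs(W)<6)&(Z>130)&(Z<230);print('bar top',np.percentile(Z[k],[10,50,90]).round(1),k.sum())
    k=(L>-95)&(L<-12)&(abs(W)<20)&(Z>70)&(Z<100);print('arm z',np.percentile(Z[k],[5,50,95]).round(1))
    k=(L>-130)&(L<-60)&(abs(W)<25)&(Z>70)&(Z<130);print('back end',np.percentile(L[k],[1,5]).round(1))
E
```

```text
L -192.0 W -0.8 z 289.7 mm F 0.3 1.2 -0.1 M [ 0.06 -0.01 -0.06] t 16.6 rot [-3.940e-01  3.116e+00 -1.000e-03]
bar top [153.  167.9 176.1] 136
arm z [82.5 86.9 89.9]
back end [-103.8 -103. ]
bar top [172.1 173.9 177.8] 70
arm z [83.  86.9 90.5]
back end [-102.4  -97.9]
```

View pics/end.png

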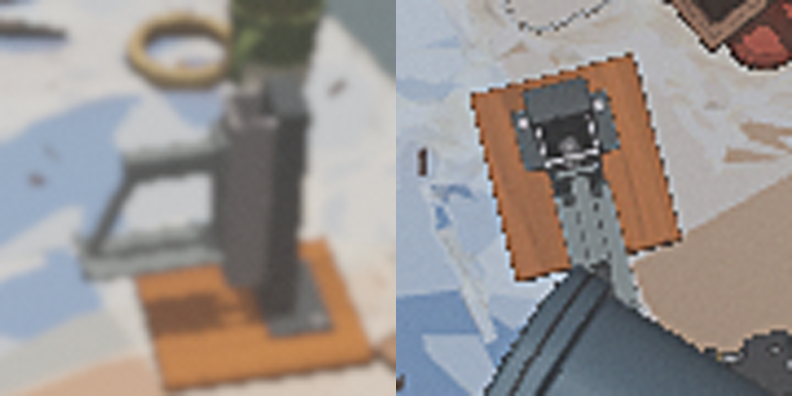

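The final view shows the bracket hanging level and square on the channel. Its origin is about 81 mm up, which matches home for the measured +16 mm slot error, and the arm is clear.

```bash
python3 -c "
from bench import ctrl
print(ctrl.sign_off())"
```

```text
the job is handed in; nothing more can be done
None
```

The grey bracket hangs in the top two slots, pressed down to a firm stop past the ball catch and let go, and the job was handed in at about 17 s; I read home from a 13.7 mm drop and the measured hang height, since the catch itself gave no direct reading.

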